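Lock the blender's drive hub with the hex key

TASK

The drive hub in the blender's motor base is not locked yet. Pick up the T-handled hex key, stand it in the hub's hex socket fully home, and only then turn it clockwise (seen from above) until the hub reaches its stop. Leave the key standing in the socket, let go, and do not disturb the coffee tamper.

Things in the scene. Friction and masses are not known exactly. Their poses are not given: they have to be found in the camera images.
- key: Loose T-handled hex key, about 220 g, 78 mm tall, standing on its foot; origin: centre of the underside, z up. Tapered steel hex foot, 26 mm across flats below to 40 mm at height 25 mm, corners on the key's +-x; flange 52 mm diameter, height 25-29 mm; stem 14 mm diameter; black T bar at height 50-78 mm, 80 mm long along x, 16 mm wide: grasp across it from above.
- socket (a point): Mouth centre of the hex socket in the grey hub on the fixed blender base (170 mm square), 118 mm above the worktop; turns with the hub, z up. 43 mm across flats at the mouth, tapering to 29 at 25 mm depth; corners on the point's +-x and every 60 degrees. Key home: flange on the hub's rim, underside 25 mm below this point, play 1.5 mm and 9 degrees. Black collar around, 100 mm diameter.
- hub (a joint): Turning angle of the hub, rad: grows clockwise seen from above; starts between 0 and 0.3, hard stop at 1.3 (75 degrees, nearly a quarter turn from 0). Turning takes about 0.06 N m; the hub stays where it is left.
- tamper: Bystander: steel coffee tamper standing upright, 90 mm tall, round flat foot 58 mm in diameter, round knob 38 mm. Origin: centre of its underside. Leave it standing where it is. A mug and a jar of beans stand farther back.
There are look-alikes about, which are no part of the job. What is shaped like the key but orange is not meant.

How it is judged:
By the outcome, as a careful person would: the job done as asked, in the order asked, and still so for the second after the job is handed in, with the robot touching nothing.
It also fails if it takes over 45 s, if anything falls off the work surface, if the arm or the gripper's body presses on something with over 40 N, if the wrist force passes 120 N, or if a joint passes its speed limit or range.

ROBOT

A 6-joint arm with a two-finger parallel gripper is mounted at the origin on the work surface. World frame = base frame: x ahead of the robot, y to its left, z up, the work surface at z = 0. Lengths are in m, angles in degrees, forces in N, time in s.
With the tool pointing down it reaches from about 0.4 to 0.925 m from the base axis. Payload 12.5 kg.
Tool frame: the origin (TCP) lies on the mounting face of the last link; the fingertips stand 190 mm ahead of it and the grasp point (between the pads) lies 171 mm ahead of it; z points along the fingers, y is the line along which they close (so a half turn about z gives the same grasp; the last joint's range is limited). The gripper opens to 95 mm and grips with 3 to 60 N. Pads are 20 mm wide; open, the fingers measure 119 mm over their backs; the gripper's body (75 mm by 180 mm) begins 59 mm behind the grasp point.
Start: joints at [-74.805, 28.126, 89.318, -0, 62.55, -6.05], TCP at [0.226, -0.583, 0.405] pointing down, gripper open.
Joint ranges: [-177.58, 177.58], [-47.91, 125.51], [2.72, 160], [-65.01, 245.01], [3.68, 167.84], [-153.87, 153.87]. Speed limits (degrees/s): [127.2, 127.2, 159.86, 180, 180, 180].

INTERFACE

Orientations are given as a 3x3 rotation matrix whose columns are the frame's x, y, z axes.
In Python, from cell import move_ptp, move_straight, movej, ungrasp, clamp, hold, inverse_kinematics, snapshot, camera_params, IKError, finish_job, current_time, current_joint_positions, current_qd, current_tau, current_tcp_pos, current_tool_rot, current_force, current_moment, current_opening, current_grasp_force gives the robot as it stands. The module is installed in compiled form; this text tells all that it offers. Calls block until the motion is done:
- move_ptp(position, orientation): joint-space move of the TCP to a pose.
- move_straight(position, rot=None, vel=0.15): straight line of the TCP; rot=None keeps the orientation; vel is the mean speed in m/s.
- movej(angles): joint-space move.
- ungrasp() and clamp(force=None): open the fingers fully, or close them until they stop; force is the grip in N (None keeps the last).
- hold(seconds).
- inverse_kinematics(position, orientation): joint angles nearest the present ones, or None.
- snapshot(name): name is "scene" or "top"; returns the picture (480x640x3 uint8, blue, green, red); there is no depth.
- camera_params(name): a dict with "fovy" (degrees; the focal length in pixels is half the picture's height over the tangent of half this angle, whatever the lens; pixels are square), "cx", "cy" (the principal point, pixels), "R" (3x3) and "t" (3): a world point X has camera coordinates R X + t. Camera axes: x right, y down, z forward; pixel columns grow to the right and rows downward; lengths in m; the calibration is good to about 2 mm. A picture is of the moment at which its call begins. camera_params takes no time and is no camera call.
A pose or a line that the arm cannot do raises IKError and nothing moves.
- finish_job(): hands the job in; it is judged then, once.
Readings, each from a call of its own:
- current_time(): time.
- current_joint_positions(): joint angles.
- current_qd(): joint speeds.
- current_tau(): joint torques, N m.
- current_tcp_pos(): TCP position.
- current_tool_rot(): TCP orientation.
- current_force(): force on the tool from outside, world axes, zero at the start.
- current_moment(): the same for the moment, N m.
- current_opening(): finger opening in m.
- current_grasp_force(): force on a finger pad.
Only numpy, scipy, OpenCV 4.12 (cv2) and the standard library are available. Lean on these libraries where they do the work, as an engineer would, in place of code of your own. Each camera call takes 0.05 s, during which the arm holds its last target. There are 200 camera calls.

## Working session

There is one attempt and no reset: what is moved stays moved. The work goes in short steps, each a Python script; the robot and the scene stay as the last script left them, time stands still between calls to the robot, and variables do not carry over. Pictures are saved under pics/ and viewed, at most 10 in all, crops included, and the job is handed in when it is done.

```bash
mkdir -p pics; python3 - <<'E'
from cell import *
import cv2
for n in("scene","top"):
    cv2.imwrite(f"pics/{n}0.png",snapshot(n)); print(n,camera_params(n))
print(current_time())
E
```

```text
scene {'fovy': 46.171421295728535, 'cx': 319.09077307736885, 'cy': 256.20637222634366, 'R': array([[ 0.75030465,  0.66099283,  0.01146355],
       [ 0.44835019, -0.49603412, -0.74359415],
       [-0.48582409,  0.56306183, -0.66853297]]), 't': array([-0.39331903, -0.15082855,  1.40933276])}
top {'fovy': 43.70582574888527, 'cx': 312.33726286052536, 'cy': 244.45609271379803, 'R': array([[-0.01238701, -0.99965247,  0.02326998],
       [-0.99487341,  0.00998523, -0.10063392],
       [ 0.10036659, -0.02439724, -0.99465136]]), 't': array([0.00241911, 0.50880208, 1.02855795])}
0.1
```

View pics/scene0.png

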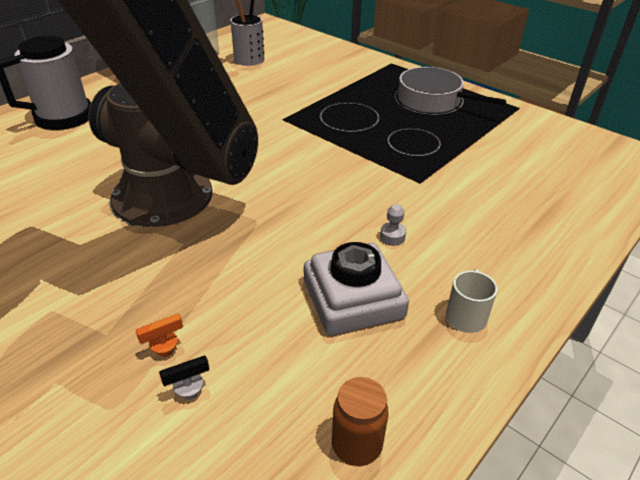

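View pics/top0.png

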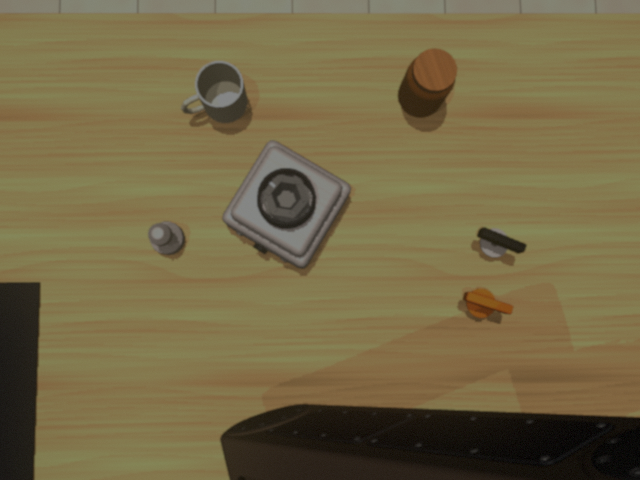

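The scene picture shows the black key at (185,378), the orange look-alike at (160,335), the hub at (357,262) and the tamper at (394,225). In the top picture the key bar is at about (502,240), the hub at (287,198) and the tamper at (166,237). Next I'll enlarge the crops.

```bash
python3 - <<'E'
import cv2,numpy as np
t=cv2.imread("pics/top0.png");s=cv2.imread("pics/scene0.png")
f=lambda im,x,y,w,h,k:cv2.resize(im[y:y+h,x:x+w],None,fx=k,fy=k,interpolation=cv2.INTER_CUBIC)
a=np.clip(f(t,252,163,70,70,8).astype(float)*1.8,0,255).astype('uint8')
cv2.imwrite("pics/c1.png",a)
b=np.vstack([f(t,465,215,75,50,6),f(s,150,350,75,50,6)]); cv2.imwrite("pics/c2.png",b)
E
```

```text
(no output)
```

View pics/c1.png

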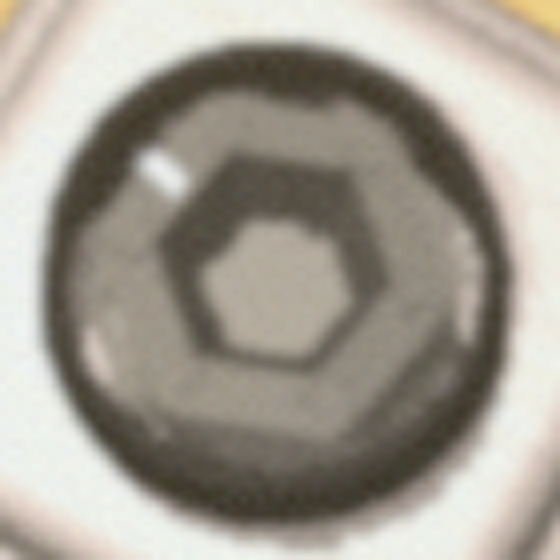

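View pics/c2.png

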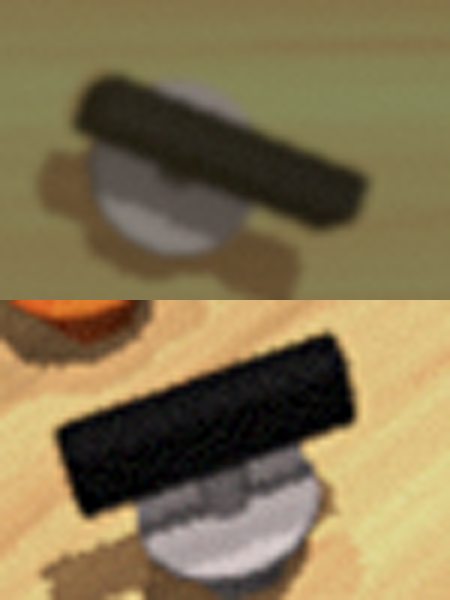

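The hub crop shows the mouth's hex corners at about (237,155), (345,168), (388,283), (315,370), (200,350) and (163,243), with an index mark at (163,172). In the key crop the bar ends are near (93,104) and (343,203) in the top view. In the scene view the bar outline is (60,430), (330,338), (353,418), (85,515).

```bash
cat > h.py <<'E'
import numpy as np,cv2
from cell import *
def ray(n,u,v):
    c=camera_params(n);f=240/np.tan(np.radians(c["fovy"]/2));R=np.array(c["R"]);t=np.array(c["t"])
    return -R.T@t,R.T@np.array([(u-c["cx"])/f,(v-c["cy"])/f,1])
def atz(n,u,v,z):
    o,d=ray(n,u,v);return o+d*(z-o[2])/d[2]
def tri(a,b):
    (o1,d1),(o2,d2)=ray(*a),ray(*b)
    s=np.linalg.lstsq(np.c_[d1,-d2],o2-o1,rcond=None)[0]
    p,q=o1+s[0]*d1,o2+s[1]*d2
    return (p+q)/2,np.linalg.norm(p-q)
def proj(n,X):
    c=camera_params(n);f=240/np.tan(np.radians(c["fovy"]/2));p=np.array(c["R"])@X+c["t"]
    return np.array([c["cx"]+f*p[0]/p[2],c["cy"]+f*p[1]/p[2]])
def rot(a):  # tool down, tool y axis at world angle a (rad)
    y=np.array([np.cos(a),np.sin(a),0]);z=np.array([0,0,-1.]);return np.c_[np.cross(y,z),y,z]
E
python3 - <<'E'
from h import *
T=lambda u,v:("top",465+(u+.5)/6-.5,215+(v+.5)/6-.5)
S=lambda u,v:("scene",150+(u+.5)/6-.5,350+(v-300+.5)/6-.5)
print("bar c",tri(T(220,152),S(207,425)))
L,R=tri(T(93,104),S(72,472)),tri(T(343,203),S(341,378))
print(L,R); d=R[0]-L[0]; print("len",np.linalg.norm(d),"yaw",np.degrees(np.arctan2(d[1],d[0])))
print("flange",atz(*T(170,167),.029), atz(*S(230,515),.029))
C=np.array([(237,155),(345,168),(388,283),(315,370),(200,350),(163,243)])
P=np.array([atz("top",252+(u+.5)/8-.5,163+(v+.5)/8-.5,.118) for u,v in C]);c=P.mean(0);print("sock",c)
D=P-c;print(np.linalg.norm(D,axis=1),np.degrees(np.arctan2(D[:,1],D[:,0]))%60)
E=np.exp(6j*np.arctan2(D[:,1],D[:,0])).mean();print("hexyaw",np.degrees(np.angle(E))/6)
m=atz("top",252+163.5/8-.5,163+172.5/8-.5,.118)-c;print("mark",np.degrees(np.arctan2(m[1],m[0])))
print("sock by tri w scene:",tri(("top",252+275.5/8-.5,163+261.5/8-.5),("scene",358,258)))
print("tamper",atz("top",172,237,0.01),"orange",atz("top",488,302,.064))
E
```

```text
bar c (array([ 0.50964217, -0.32461124,  0.06600317]), np.float64(0.0011541541265661821))
(array([ 0.50545963, -0.32572018,  0.04472651]), np.float64(0.07130672141887369)) (array([ 0.51572159, -0.32219724,  0.09508609]), np.float64(0.06994686242580317))
len 0.05151510689404232 yaw 18.947408974341933
flange [ 0.50887736 -0.32277355  0.029     ] [ 0.51373941 -0.32586456  0.029     ]
sock [0.57996278 0.04077637 0.118     ]
[0.02314668 0.02389145 0.02332939 0.02366725 0.02357213 0.0228854 ] [18.80666275 22.95102879 18.57102131 19.6316656  19.82125455 20.07356408]
hexyaw 19.969151112939578
mark 50.48364912824656
sock by tri w scene: (array([0.58191796, 0.0419942 , 0.11512687]), np.float64(0.003605967619850207))
tamper [0.52622486 0.24606652 0.01      ] orange [ 0.40407128 -0.29847416  0.064     ]
```

```bash
python3 - <<'E'
from h import *
T=lambda u,v:("top",465+(u+.5)/6-.5,215+(v+.5)/6-.5)
S=lambda u,v:("scene",150+(u+.5)/6-.5,350+(v-300+.5)/6-.5)
L,R=tri(T(93,104),S(341,378)),tri(T(343,203),S(72,472))
for L,R in((L[0],R[0]),(atz(*T(93,104),.07),atz(*T(343,203),.07)),(atz(*S(341,378),.064),atz(*S(72,472),.064))):
    d=L-R;print(L,R,np.linalg.norm(d),np.degrees(np.arctan2(d[1],d[0])))
for n in(158,-22):
    print(n,inverse_kinematics([.51,-.3245,.235],rot(np.radians(n))))
for k in range(-180,181,20):
    q=inverse_kinematics([.581,.041,.33],rot(np.radians(k-10)));print(k-10,None if q is None else np.round(q,0))
E
```

```text
[ 0.52394923 -0.28906043  0.06488666] [ 0.49472792 -0.35911189  0.06611959] 0.07591187972160315 67.3569978110475
[ 0.52290257 -0.2880042   0.07      ] [ 0.49398148 -0.35816304  0.07      ] 0.0758860570020648 67.59741459023888
[ 0.52386208 -0.28823942  0.064     ] [ 0.49371343 -0.35800033  0.064     ] 0.07599688404440061 66.62739514150333
158 None
-22 [-3.87263084e+01  3.84702361e+01  1.00746954e+02 -2.54444375e-14
  4.07828099e+01 -1.67263084e+01]
-190 None
-170 None
-150 [ -2.  30. 100.  -0.  50. 148.]
-130 [ -2.  30. 100.  -0.  50. 128.]
-110 [ -2.  30. 100.  -0.  50. 108.]
-90 [ -2.  30. 100.  -0.  50.  88.]
-70 [ -2.  30. 100.  -0.  50.  68.]
-50 [ -2.  30. 100.  -0.  50.  48.]
-30 [ -2.  30. 100.  -0.  50.  28.]
-10 [ -2.  30. 100.  -0.  50.   8.]
10 [ -2.  30. 100.  -0.  50. -12.]
30 [ -2.  30. 100.  -0.  50. -32.]
50 [ -2.  30. 100.  -0.  50. -52.]
70 [ -2.  30. 100.  -0.  50. -72.]
90 [ -2.  30. 100.  -0.  50. -92.]
110 [  -2.   30.  100.   -0.   50. -112.]
130 [  -2.   30.  100.   -0.   50. -132.]
150 [  -2.   30.  100.   -0.   50. -152.]
170 None
```

```bash
python3 - <<'E'
from h import *
R=rot(np.radians(-22.8));k=np.array([.5091,-.3238])
move_ptp([*k,.32],R)
move_straight([*k,.235],vel=.12)
print(current_time(),current_force())
clamp(30);print("open",current_opening(),current_grasp_force(),current_time())
move_straight([*k,.40],vel=.2)
print(current_opening(),current_force(),current_time())
move_ptp([.5805,.0410,.40],rot(np.radians(-10)))
print(current_time(),current_tcp_pos(),current_force(),current_moment())
for n in("scene","top"): cv2.imwrite(f"pics/{n}1.png",snapshot(n))
s=cv2.imread("pics/scene1.png");t=cv2.imread("pics/top1.png")
cv2.imwrite("pics/m1.png",np.hstack([cv2.resize(s[130:330,260:460],(400,400)),cv2.resize(t[100:300,190:390],(400,400))]))
E
```

```text
2.4167 [-0.2486984   0.16881418  0.40336711]
open 0.01614467409224975 29.999492168426514 3.625
0.016038159819607642 [ 0.04101675  0.17755794 -1.94622186] 4.6
5.9917 [0.58069328 0.04010224 0.39985316] [ 0.54165982 -0.68764257 -2.98563342] [-0.02086056 -0.08831037 -0.00210721]
```

View pics/m1.png

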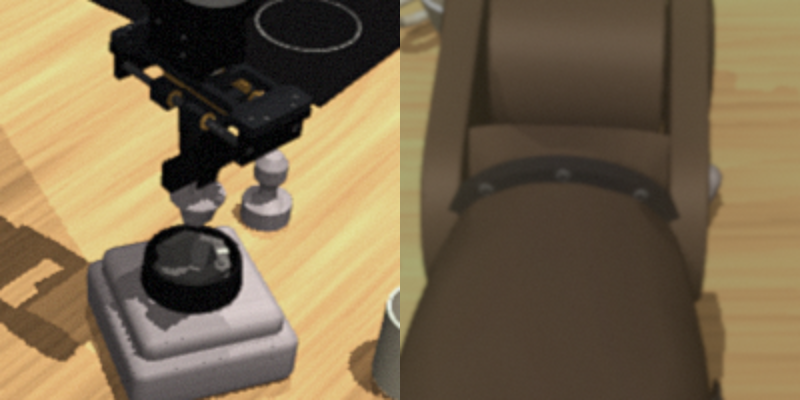

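The picture shows the key held by its bar, with the foot at about (358,237) in the full scene picture, above the hub. I'll overlay the predicted key on a close crop to check for an offset in the grasp.

```bash
python3 - <<'E'
from h import *
s=snapshot("scene");p=current_tcp_pos();R=current_tool_rot();z0=p[2]-.235
x0,y0,w,k=315,180,90,6
im=cv2.resize(s[y0:y0+w,x0:x0+w],None,fx=k,fy=k,interpolation=cv2.INTER_CUBIC)
im=np.clip(im*1.5,0,255).astype('uint8')
def dr(P,c): 
    q=np.array([(proj("scene",X)-[x0,y0]+.5)*k-.5 for X in P]);cv2.polylines(im,[q.round().astype(int)],True,c,1)
a=np.linspace(0,2*np.pi,60);yaw=np.arctan2(R[1,1],R[0,1])+np.pi/2
circ=lambda c,r,z:[np.array([c[0]+r*np.cos(b),c[1]+r*np.sin(b),z]) for b in a]
dr(circ(p,.026,z0+.029),(0,0,255))
dr(circ(p,.026,z0+.025),(0,0,255))
dr([np.array([p[0]+.015*np.cos(yaw+i*np.pi/3),p[1]+.015*np.sin(yaw+i*np.pi/3),z0]) for i in range(6)],(0,255,0))
u=np.array([np.cos(yaw),np.sin(yaw)])
v=np.array([-u[1],u[0]])
dr([np.array([*(p[:2]+u*i*.04+v*j*.008),z0+.05]) for i,j in((1,1),(1,-1),(-1,-1),(-1,1))],(255,255,0))
dr(circ([.5805,.041],.05,.118),(255,0,255))
h=np.radians(20);dr([np.array([.5805+.0248*np.cos(h+i*np.pi/3),.041+.0248*np.sin(h+i*np.pi/3),.118]) for i in range(6)],(255,0,0))
cv2.imwrite("pics/ov.png",im);print(p,np.degrees(yaw),current_time())
E
```

```text
[0.58065384 0.03992236 0.39991897] 79.90706013944722 6.1417
```

View pics/ov.png

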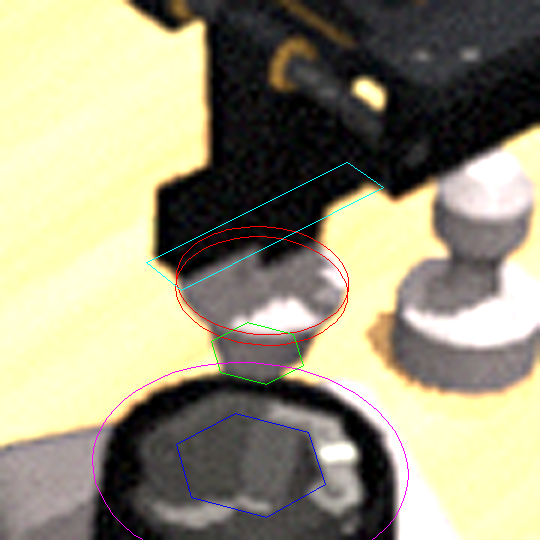

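The overlay matches the held key to about 1 px, and the hub hex lines up too. I'll lower it in steps, watching the force and correcting sideways.

```bash
cat > low.py <<'E'
from h import *
b=np.array(current_force());mb=np.array(current_moment());print("base",b.round(2),current_time())
xy=np.array([.5805,.0415]);z=.350
move_straight([*xy,z],vel=.1)
while z>.322:
    z-=.002
    move_straight([*xy,z],vel=.03)
    f=np.array(current_force())-b;p=current_tcp_pos()
    print(round(z,4),p.round(4),f.round(1),(current_moment()-mb).round(2))
    if f[2]>15: break
    xy=xy+np.clip(f[:2]*.0003,-.0007,.0007)
print(current_time(),current_opening())
E
python3 low.py
```

```text
base [ 0.19  0.25 -1.53] 6.1417
0.348 [0.5805 0.0415 0.3484] [-0.6  0.4 -0.3] [ 0.01  0.07 -0.01]
0.346 [0.5803 0.0416 0.346 ] [ 0.4 -0.3 -1.3] [0.07 0.06 0.01]
0.344 [0.5804 0.0415 0.3438] [-0.9 -0.3 -1.1] [ 0.04 -0.06 -0.07]
0.342 [0.5801 0.0414 0.3418] [-0.4 -0.2 -1.2] [ 0.02 -0.01 -0.03]
0.34 [0.58   0.0413 0.3399] [-0.6 -0.2 -0.4] [ 0.05  0.05 -0.03]
0.338 [0.5799 0.0413 0.3379] [-1.1 -0.5 -0.8] [-0.02 -0.01  0.  ]
0.336 [0.5795 0.0411 0.3359] [ 0.4 -0.6 -0.4] [ 0.02  0.06 -0.04]
0.334 [0.5797 0.0409 0.3339] [-0.7  0.5 -0.9] [ 0.    0.01 -0.01]
0.332 [0.5795 0.0411 0.3319] [-0.9 -0.  -0.5] [ 0.04  0.04 -0.03]
0.33 [0.5792 0.0411 0.3299] [-0.4 -0.2 -1.2] [ 0.04  0.07 -0.02]
0.328 [0.5791 0.041  0.328 ] [ 0.5 -1.  -1.7] [ 0.09  0.08 -0.01]
0.326 [0.5791 0.0409 0.3276] [-4.9  1.  16.6] [ 0.31  1.16 -0.01]
9.7917 0.01578458115168007
```

The key seated at TCP z 0.3276, against 0.328 expected for home. Now I'll turn it clockwise with a light press until the torque rises.

```bash
cat > turn.py <<'E'
from h import *
xy=np.array([.5786,.0409]);z=.3268
move_straight([*xy,z],vel=.02)
b=np.array([.19,.25,-1.53]);yaw=-10.;n=0
while yaw>-105:
    yaw-=2.5
    move_straight([*xy,z],rot(np.radians(yaw)),vel=.05)
    f=np.array(current_force())-b;m=current_moment();R=current_tool_rot()
    a=np.degrees(np.arctan2(R[1,1],R[0,1]))
    print(yaw,round(a,1),f.round(1),m.round(2),round(current_tcp_pos()[2],4),round(current_time(),2))
    if abs(m[2])>.5:
        n+=1
        if n>1 or abs(m[2])>1.5: break
    else: n=0
    if np.linalg.norm(f)>40: break
    xy=xy+np.clip(f[:2]*.0001,-.0003,.0003)
print(current_opening())
E
python3 turn.py
```

```text
-12.5 -12.5 [-1.8  0.1 10.5] [ 0.16  0.4  -0.05] 0.3277 10.29
-15.0 -15.0 [-1.   1.4 10.1] [ 0.17  0.36 -0.06] 0.3277 10.54
-17.5 -17.5 [-1.3  1.1 12.1] [ 0.08  0.24 -0.06] 0.3277 10.79
-20.0 -20.0 [0.3 0.2 9.8] [ 0.06  0.16 -0.06] 0.3277 11.04
-22.5 -22.5 [-1.7 -0.8 10.2] [ 0.1   0.19 -0.04] 0.3277 11.29
-25.0 -25.0 [-1.4  0.7  9.4] [ 0.18  0.02 -0.07] 0.3277 11.54
-27.5 -27.5 [-0.6  0.5  8.4] [ 0.16 -0.09 -0.08] 0.3277 11.79
-30.0 -30.0 [0.3 0.7 9.5] [ 0.21 -0.07 -0.01] 0.3277 12.04
-32.5 -32.5 [0.2 0.9 9.4] [ 0.1  -0.02 -0.03] 0.3277 12.29
-35.0 -35.0 [0.5 0.3 9.1] [ 0.12 -0.07  0.01] 0.3277 12.54
-37.5 -37.5 [-0.5 -0.1  9.6] [ 0.18 -0.02 -0.06] 0.3277 12.79
-40.0 -40.0 [0.1 0.4 9.2] [ 0.18 -0.   -0.1 ] 0.3277 13.04
-42.5 -42.5 [ 0.   1.3 10.4] [ 0.13 -0.02 -0.07] 0.3277 13.29
-45.0 -45.0 [0.1 0.6 8.9] [ 0.13 -0.02 -0.03] 0.3277 13.54
-47.5 -47.5 [-1.  -0.1  9.6] [ 0.05 -0.02 -0.07] 0.3277 13.79
-50.0 -50.0 [-0.5  1.4  9. ] [ 0.13 -0.05 -0.02] 0.3276 14.04
-52.5 -52.5 [ 0.3 -0.1  8.8] [ 0.01 -0.14 -0.08] 0.3277 14.29
-55.0 -55.0 [0.1 1.1 8.8] [ 0.12 -0.1  -0.01] 0.3277 14.54
-57.5
[... 227 characters left out ...]
277 15.54
-67.5 -67.5 [-0.   0.8  9.4] [ 0.03 -0.   -0.05] 0.3277 15.79
-70.0 -70.0 [0.3 0.4 8.9] [ 0.06 -0.07 -0.04] 0.3277 16.04
-72.5 -72.5 [1.  0.1 9.3] [ 0.05 -0.01 -0.06] 0.3277 16.29
-75.0 -75.0 [0.2 0.5 9.9] [ 0.13  0.04 -0.05] 0.3277 16.54
-77.5 -77.5 [ 0.2 -0.5  8.9] [-0.05  0.03 -0.08] 0.3277 16.79
-80.0 -80.0 [ 0.7 -1.2  8. ] [-0.31 -0.05 -0.01] 0.3277 17.04
-82.5 -82.5 [ 1.2 -2.7  8.3] [-0.52 -0.21  0.02] 0.3277 17.29
-85.0 -85.0 [ 2.  -2.9  8.6] [-0.38 -0.43 -0.01] 0.3277 17.54
-87.5 -87.5 [ 1.5 -0.   7.3] [ 0.11 -0.46  0.21] 0.3278 17.79
-90.0 -89.9 [0.  0.4 9.2] [ 0.11 -0.22  0.78] 0.3278 18.04
-92.5 -92.4 [-1.3  0.4 11.1] [-0.03  0.11  0.78] 0.3278 18.29
0.016559928228618143
```

The moment rose to 0.78 N m at about −88°, and 75° of turn fits the hub's stop. Now I'll unload, release, retreat and look.

```bash
python3 - <<'E'
from h import *
p=current_tcp_pos()
move_straight([p[0],p[1],.3275],vel=.02)
ungrasp();hold(.3);print(current_opening(),current_force(),current_time())
move_straight([p[0],p[1],.45],vel=.15)
movej([-74.805,28.126,89.318,0,62.55,-6.05]);hold(.3)
print(current_time())
s=snapshot("scene");t=snapshot("top")
f=lambda im,x,y:cv2.resize(im[y:y+100,x:x+100],(400,400),interpolation=cv2.INTER_CUBIC)
cv2.imwrite("pics/end.png",np.hstack([f(s,310,200),np.clip(f(t,240,150)*1.6,0,255).astype('uint8')]))
print(proj("top",np.array([.5805,.041,.157])),[proj("top",np.array([.5805,.041,.171])+.04*np.array([np.cos(a),np.sin(a),0])*s) for s in(1,-1) for a in[np.radians(0)]])
cv2.imwrite("pics/topend.png",t)
d=cv2.absdiff(t,cv2.imread("pics/top0.png"))[205:265,135:200];print("tamper diff",d.mean(),d.max())
E
```

```text
0.09547310646340824 [ 0.02316109 -0.26301857  0.23104155] 20.175
23.9833
[285.23420041 190.31160571] [array([284.83174399, 162.91874023]), array([285.23996022, 214.44223971])]
tamper diff 1.1333333333333333 6
```

View pics/end.png

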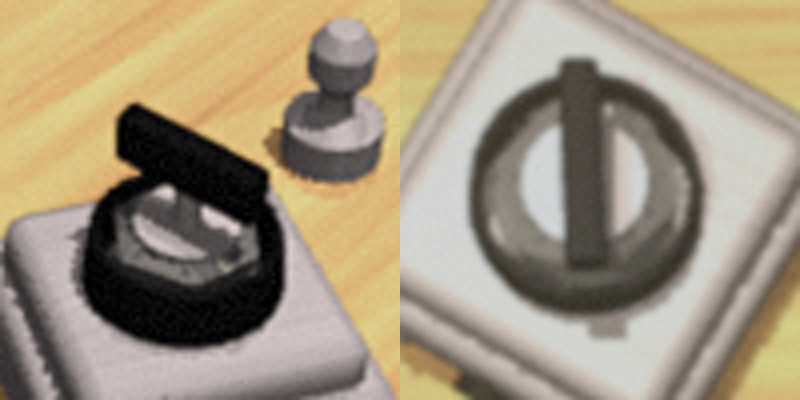

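The picture shows the key standing square with its flange on the rim, bar at about (580,165) in the picture. The hub mark has moved from upper left to upper right at (635,110), about 75–79° clockwise. The tamper hasn't moved.

```bash
python3 -c "
from cell import *
print(finish_job(),current_time())"
```

```text
the job is handed in; nothing more can be done
the job is handed in; nothing more can be done
```

The job is handed in: the key stands fully home in the hub's socket, the hub is turned clockwise to its stop, the gripper has let go and is clear, and the tamper is where it was; robot time was about 24 s of the 45 s allowed.

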